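# Tighten the glue press on the mended plaque

## Robot

A 7-joint arm with a two-finger parallel gripper is mounted at the origin on the work surface. World frame = base frame: x ahead of the robot, y to its left, z up, the work surface at z = 0. Lengths are in m, angles in rad, forces in N, time in s.
With the tool pointing down it reaches from about 0.4 to 0.875 m from the base axis. Payload 19.3 kg.
Tool frame: the origin (TCP) lies between the finger pads; the fingertips stand 14 mm ahead of it and the grasp point (between the pads) lies 5 mm behind it; z points along the fingers, y is the line along which they close (so a half turn about z gives the same grasp; the last joint's range is limited). The gripper opens to 85 mm and grips with 20 to 120 N. Pads are 22 mm wide; open, the fingers measure 114 mm over their backs; the gripper's body (76 mm by 85 mm) begins 54 mm behind the grasp point. The pads swing forward as they close: fully open they stand 13 mm farther back than shut.
Start: joints at [-1.177, 0.521, -0.036, 1.599, 0.021, 1.021, -0.113], TCP at [0.28, 0.559, 0.245] pointing down, gripper open.
Joint ranges: [-2.91, 2.91], [-0.3, 2.13], [-1.5, 1.42], [0.17, 2.43], [-1.26, 4.41], [0.16, 1.93], [-2.52, 2.52]. Speed limits (rad/s): [1.89, 1.89, 2.39, 2.39, 3.01, 3.01, 3.01].

## Interface

Orientations are given as [roll, pitch, yaw] about the fixed x, y, z axes, in that order (R = Rz(yaw) Ry(pitch) Rx(roll)).
In Python, from rig import arm, sensors, get_image, camera_info, finish_job gives the robot as it stands. Calls block until the motion is done:
- arm.move_pose(position, orientation): joint-space move of the TCP to a pose.
- arm.move_straight(position, frame=None, rate=0.15, stop_force=None): straight line of the TCP; frame=None keeps the orientation; rate is the mean speed in m/s. With stop_force (N) it stops when the force on the tool has changed by that much, and returns True; else False.
- arm.goto_joints(angles): joint-space move.
- arm.grip(opening, f_grip=None): opening from 0.0 (shut) to 1.0 (fully open); f_grip is the grip in N (None keeps the last); returns when the fingers have stopped.
- arm.hold(seconds).
- arm.inverse_kinematics(position, orientation): joint angles nearest the present ones, or None.
- sensors.get_obs(): the state.
- get_image(name): name is "side" or "top" or "wrist"; returns (picture, depth): 384x512x3 uint8, red, green, blue; 384x512 float32, m along the optical axis (not along the pixel's ray), 0 where there is no reading.
- camera_info(name): a dict with "mtx" (3x3 intrinsics, pixels), "R" (3x3) and "t" (3): a world point X has camera coordinates R X + t. Camera axes: x right, y down, z forward; pixel columns grow to the right and rows downward; lengths in m; the calibration is good to about 2 mm. A picture is of the moment at which its call begins: read the wrist's pose just before it. camera_info takes no time and is no camera call; for the wrist camera it gives the pose at the moment of the call.
A pose or a line that the arm cannot do raises arm.PlanningError and nothing moves.
- finish_job(): hands the job in; it is judged then, once.
The state is a dict: "time": time; "joints": joint angles; "dq": joint speeds; "tau": joint torques, N m; "tcp_pos": TCP position; "eef_rot": TCP orientation; "force": force on the tool from outside, world axes, zero at the start; "moment": the same for the moment, N m; "grip_width": opening from 0.0 (shut) to 1.0 (fully open); "grasp_force": force on a finger pad.
Only numpy, scipy, OpenCV 4.12 (cv2) and the standard library are available. Lean on these libraries where they do the work, as an engineer would, in place of code of your own. Each camera call takes 0.05 s, during which the arm holds its last target. There are 200 camera calls.

## Task

A mended clay plaque lies in the small glue press, its pressing plate still open. With the loose steel bar in the holes of the press's collar, moving the bar on from hole to hole, turn the collar anticlockwise until the plate grips the plaque firmly, at about 75 N, without ever crushing it; then lay the bar back in both notches of its rest. Leave the plaque where it lies, turn the collar only with the bar, not with the gripper itself, and leave the other things standing where they are.

Things in the scene. Friction and masses are not known exactly. Their poses are not given: they have to be found in the camera images.
- press: wooden press fixed to the table. Origin: centre of its underside. Base board 150 (x) x 230 (y) x 30 high; two cheeks, 72 deep in x, at y 63 to 87 and -63 to -87, up to z 185; cross beam between them, top at z 150. Its front (-x) is open: there a bar in the collar can swing about 50 degrees to either side of -x before it meets a cheek, so one hole does not suffice.
- collar (a joint): turn of the collar about the press's upright axis, rad, grows anticlockwise from above; the plate goes down 4 mm per rad. At 0 the eight holes, 45 degrees apart, lie at 0, 45, 90.. degrees from the press's +x; they turn with it. Free turning takes about 0.5 Nm; it stays where left up to 115 N on the plaque. From first touch the moment of the bar's push rises by 0.5 to 1 Nm per rad.
- collar_axis (a point): point on the collar's axis at the height of the middle of its holes, 164.5 above the table. Collar: steel, 92 across, z 152 to 177, with eight radial holes 15 wide and 15 high in its rim, open outward, 26 deep (end at 20 from the axis); the rim's outer 10 mm is open on top, so holes show as notches from above. The threaded screw in its middle stands up to 245 above the table, 12 in radius.
- plate: aluminium pressing plate 90 (x) x 110 (y) x 12 under the screw, moves straight down as the collar turns. Origin: centre of its underside. It hangs on disc springs: from first touch the force on the plaque grows by about 60 N per mm of screw travel (about 230 N per rad of collar). Right: 75 N, 0.2 to 0.3 Nm above free turning, or 0.3 rad past first touch; 40 to 110 N is good, over 150 N crushes.
- plaque: loose clay plaque about 110 x 85 and 18 to 22 thick (uneven work, not measured: feel for it) with five white studs on its front edge, lying on a thin packing board (top 34 to 36 above the table) under the plate. Origin: centre of its underside.
- bar: loose straight steel bar, 12 in diameter, 180 long, rounded ends, both alike, about 160 g. Origin: its middle; its x axis runs along it. At first it lies in its rest.
- rest: wooden rest fixed to the table, board 130 (x) x 70 (y) x 12. Two notched blocks at x +45 and -45, each 14 thick in x and 50 in y, with an upright notch 20 wide in y, floor 40 and top 58 above the table. Between the blocks there are 76 clear for the fingers. Origin: centre of its underside.
- rest_seat (a point): where the bar's middle lies when the bar is in both notches: 46 above the table, over the middle of the rest; the bar then lies along the rest's x axis.
- bowl: bystander: clay bowl 110 across, 50 high. Origin: centre of its underside.
- brush: bystander: flat brush lying on the table in front of the press. Origin: on its underside.
Things that resemble listed ones, but are neither listed nor needed, are in the scene too. What is shaped like the rest but green or pink is not meant. Of the things shaped like the bar, the steel one is meant.

How it is judged:
On the way, in this order (a step that is already met when the one before it is completed fails the run):
1. the bar is in a hole of the collar and has begun to turn it (past 0.5 rad) (distance between bar and collar_axis below 0.128 m and value of joint collar above 0.5 rad).
2. the bar is drawn out of the collar again, to be moved on (distance between bar and collar_axis above 0.134 m), for 0.1 s.
3. with the bar in another hole, the plate is pressed on the plaque with over 40 N (distance between bar and collar_axis below 0.128 m and contact force between plate and plaque above 40 N), for 0.1 s.
At the end, for the whole second after the job is handed in: The plate presses on the plaque with 40 to 110 N, and the bar lies still in both notches of its rest (middle within 25 mm of the seat, at its height within 5 mm, along the rest within 0.2 rad) (contact force between plate and plaque between 40 and 110 N and horizontal distance between bar and rest_seat below 0.025 m and height (world z) of bar between 0.04 and 0.051 m and angle between the x axis of bar and the x axis of rest, either way round below 0.2 rad and linear speed of bar below 0.02 m/s); the robot touches nothing.
It fails at once if the plaque is crushed: over 150 N between plate and plaque (contact force between plate and plaque above 150 N).
It fails at once if the plaque is shifted by more than 12 mm (distance of plaque from where it was at the start of the episode above 0.012 m).
It fails at once if the gripper's fingers push on the press or its collar with over 8 N (contact force between the fingers and press above 8 N).
It fails at once if the bowl or the brush is pushed more than 40 mm (distance of any of bowl, brush from where it was at the start of the episode above 0.04 m).
It also fails if it takes over 72 s, if anything falls off the work surface, if the arm or the gripper's body presses on something with over 40 N, if the wrist force passes 120 N, or if a joint passes its speed limit or range.

## Working session

There is one attempt and no reset: what is moved stays moved. The work goes in short steps, each a Python script; the robot and the scene stay as the last script left them, time stands still between calls to the robot, and variables do not carry over. Pictures are saved under pics/ and viewed, at most 10 in all, crops included, and the job is handed in when it is done.

```bash
ls; mkdir -p pics; python3 - <<'E'
from rig import arm,sensors,get_image,camera_info
import cv2,numpy as np
for n in("top","side"):
    p,d=get_image(n); cv2.imwrite(f"pics/{n}0.png",p[...,::-1]); np.save(f"pics/{n}0.npy",d); np.save(f"pics/{n}0rgb.npy",p)
    c=camera_info(n); print(n,c["mtx"].tolist(),c["R"].tolist(),c["t"].tolist())
print(sensors.get_obs())
E
```

```text
pics
top [[463.3622535319715, 0.0, 261.85784125057637], [0.0, 463.3622535319715, 191.75806681313207], [0.0, 0.0, 1.0]] [[-0.026292908810437294, -0.999654280540485, -4.8408383297866104e-05], [-0.9841683805940724, 0.025894089222572587, -0.1753342373359363], [0.17527487436916628, -0.0045624051134239224, -0.98450896536012]] [0.004648061321238431, 0.5133191098326428, 1.242690219364614]
side [[393.2537383546665, 0.0, 253.51484929947233], [0.0, 393.2537383546665, 184.57240188694524], [0.0, 0.0, 1.0]] [[0.4928020601792787, 0.8701377178783335, 0.0025458610614049497], [0.6061527206170371, -0.341192245812898, -0.7184474446232757], [-0.6242795918269493, 0.3555955614495723, -0.6955765866572429]] [-0.24452664355637826, -0.2305931574632946, 1.2909436410271242]
{'time': 0.1, 'joints': array([-1.17716784,  0.52193424, -0.03633171,  1.59994661,  0.02121608,
        1.02105872, -0.11279767]), 'dq': array([ 0.00110323, -0.00013108, -0.00168056, -0.00013004, -0.00086487,
        0.00011874, -0.00143703]), 'tau': array([ 3.30651063e-03, -9.28479338e+01,  1.98401973e+00, -3.70536053e+01,
        1.80987606e-02,  5.38074833e-03, -4.10949849e-05]), 'tcp_pos': array([0.27951722, 0.55870755, 0.24479736]), 'eef_rot': array([-3.14063428e+00,  7.70077043e-05,  2.67776759e+00]), 'force': array([0.55084838, 0.31647515, 0.71550153]), 'moment': array([0.00258818, 0.03924266, 0.03020401]), 'grasp_force': 0.0, 'grip_width': 0.9957108387628706}
```

View pics/top0.png

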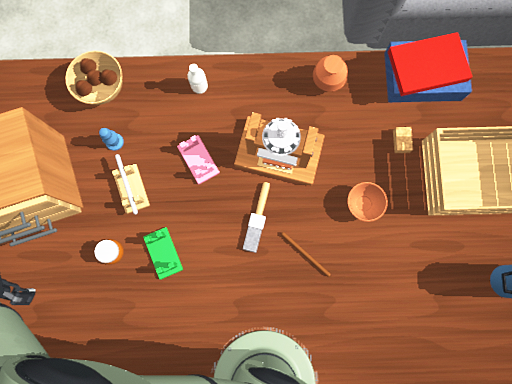

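View pics/side0.png

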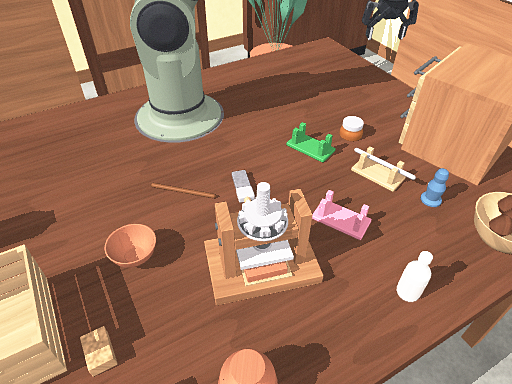

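Top view:
- Bar-like things: the light bar at (126,185) on the plain wooden rest at (130,188), and a brown wooden stick at (305,255). The light one fits steel, and I'll confirm it in a crop.
- Green (163,252) and pink (198,158) rests are decoys.
- The press is at (280,148), its collar at (281,135). The brush (257,215) and bowl (367,202) stand in front.

```bash
cat > h.py <<'E'
import numpy as np,cv2
from rig import arm,sensors,get_image,camera_info,finish_job
def cloud(d,c):
    K,R,t=c["mtx"],np.array(c["R"]),np.array(c["t"])
    v,u=np.mgrid[:d.shape[0],:d.shape[1]]
    P=np.stack([(u-K[0][2])/K[0][0]*d,(v-K[1][2])/K[1][1]*d,d],-1)
    return (P-t)@R     # R^T (P-t)
E
python3 - <<'E'
from h import *
d=np.load("pics/top0.npy");p=np.load("pics/top0rgb.npy");W=cloud(d,camera_info("top"))
a=cv2.resize(p[145:220,95:165],(373,400),interpolation=cv2.INTER_CUBIC);b=cv2.resize(p[105:190,230:330],(471,400),interpolation=cv2.INTER_CUBIC)
cv2.imwrite("pics/crop1.png",np.hstack([a,b])[:,:800,::-1])
def sel(r,lo,hi):
    m=np.zeros(d.shape,bool);m[r[0]:r[1],r[2]:r[3]]=1
    return W[m&(d>0)&(W[...,2]>lo)&(W[...,2]<hi)]
# bar
B=sel((145,220,95,165),.046,.056);print("bar/top pts",len(B),B.mean(0))
r=cv2.minAreaRect((B[:,:2]*1000).astype(np.float32));print(r)
R=sel((145,220,95,165),.008,.016);print("rest board",len(R),cv2.minAreaRect((R[:,:2]*1000).astype(np.float32)))
C=sel((105,190,230,330),.170,.180);print("collar",len(C),C.mean(0),cv2.minEnclosingCircle((C[:,:2]*1000).astype(np.float32)), cv2.minAreaRect((C[:,:2]*1000).astype(np.float32)))
S=sel((105,190,230,330),.235,.25);print("screw",len(S),S.mean(0) if len(S) else 0)
Q=sel((105,190,230,330),.181,.19);print("cheek tops",len(Q),cv2.minAreaRect((Q[:,:2]*1000).astype(np.float32)))
Q=sel((105,190,230,330),.025,.033);print("base",len(Q),cv2.minAreaRect((Q[:,:2]*1000).astype(np.float32)))
for n,(r,lo,hi) in dict(brush=((180,255,240,275),.004,.05),bowl=((180,225,340,395),.01,.06),stick=((225,280,275,335),.003,.03),jar=((235,268,90,125),.01,.1),green=((225,280,140,185),.01,.1),pink=((130,185,172,222),.01,.1),blue=((120,152,96,125),.02,.2)).items():
    q=sel(r,lo,hi);print(n,q.min(0).round(3),q.max(0).round(3))
E
```

```text
bar/top pts 296 [0.54671229 0.36922761 0.05128523]
((546.4739990234375, 367.81500244140625), (176.6188507080078, 49.976829528808594), 20.186737060546875)
rest board 605 ((564.874755859375, 358.4812927246094), (210.99696350097656, 163.84085083007812), 0.3268652558326721)
collar 614 [ 0.63431997 -0.05918814  0.17574147] ((619.6897583007812, -54.92243576049805), 86.52478790283203) ((638.8241577148438, -55.97661590576172), (169.0662841796875, 90.8062744140625), 81.22624969482422)
screw 80 [ 0.63831494 -0.06079159  0.24350356]
cheek tops 536 ((638.6480102539062, -60.34461212158203), (173.72525024414062, 72.42308044433594), 74.0727767944336)
base 1062 ((638.596923828125, -60.448577880859375), (229.9489288330078, 150.32904052734375), 73.8143081665039)
brush [ 0.344 -0.042  0.004] [0.556 0.056 0.027]
bowl [ 0.426 -0.353  0.01 ] [ 0.533 -0.243  0.056]
stick [ 0.269 -0.211  0.003] [ 0.423 -0.039  0.02 ]
jar [0.329 0.385 0.01 ] [0.396 0.451 0.056]
green [0.285 0.218 0.01 ] [0.426 0.328 0.064]
pink [0.552 0.115 0.01 ] [0.689 0.231 0.063]
blue [0.66  0.398 0.021] [0.7   0.44  0.107]
```

View pics/crop1.png

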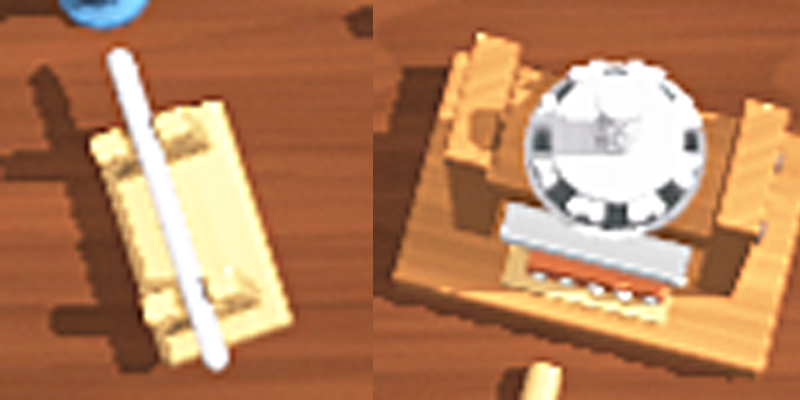

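The crop confirms a white-steel bar in the plain wooden rest, left half, from (120,55) to (215,360). The right half shows the collar with dark notches, for example (617,215), (562,190), (672,190) and (542,140). Press axis is about (0.639,-0.060) and its yaw about -16°. Base 230x150 and cheeks 174x72 match the given sizes.

```bash
python3 - <<'E'
from h import *
from scipy.spatial.transform import Rotation as Ro
o=sensors.get_obs();c=camera_info("wrist");R=np.array(c["R"]);t=np.array(c["t"])
T=Ro.from_euler("xyz",o["eef_rot"]).as_matrix()
print("cam in tool",T.T@(-R.T@t-o["tcp_pos"]),"axes\n",(R@T).round(3),c["mtx"][0])
for nm,(pos,yaws) in dict(press=((.56,-.04,.34),np.arange(-180,180,30)),rest=((.546,.369,.2),[20.2,-159.8,110.2,-69.8]),).items():
    for y in yaws:
        q=arm.inverse_kinematics(pos,[np.pi,0,np.radians(y)]);print(nm,y,None if q is None else np.round(q,2))
E
```

```text
cam in tool [ 0.07082004  0.00046988 -0.12915095] axes
 [[-0.     1.    -0.001]
 [-0.96  -0.    -0.281]
 [-0.281  0.     0.96 ]] [267.13514764   0.         255.41393139]
press -180 [-0.24  0.34  0.28  1.66 -0.1   1.16  1.63]
press -150 [-0.16  0.33  0.16  1.65 -0.06  1.16  2.12]
press -120 [ 0.79  0.6  -1.27  1.61  0.58  1.37  2.07]
press -90 [-0.83  0.73  1.4   1.68 -0.74  1.37 -2.45]
press -60 [-0.8   0.62  1.23  1.68 -0.61  1.29 -2.06]
press -30 [-0.8   0.62  1.23  1.68 -0.61  1.29 -1.53]
press 0 [-0.59  0.42  0.79  1.68 -0.32  1.18 -1.29]
press 30 [-0.53  0.4   0.69  1.67 -0.27  1.17 -0.82]
press 60 [-0.5   0.39  0.64  1.67 -0.25  1.17 -0.32]
press 90 [-0.45  0.37  0.58  1.67 -0.22  1.16  0.18]
press 120 [-0.4   0.36  0.51  1.67 -0.19  1.16  0.67]
press 150 [-0.33  0.35  0.39  1.66 -0.14  1.16  1.15]
rest 20.2 [-1.02  0.69  0.54  1.57 -0.4   1.   -1.58]
rest -159.8 [-0.57  0.63 -0.18  1.54  0.13  0.99  1.14]
rest 110.2 [-0.8   0.63  0.17  1.55 -0.12  0.97 -0.23]
rest -69.8 [-0.34  0.67 -0.55  1.53  0.38  1.05  2.51]
```

```bash
cat >> h.py <<'E'
A=np.array([.6387,-.0604]); PY=np.radians(-16.2)
def pose(rel,r,z):
    """TCP at radius r from collar axis, rel rad from press -x (ccw+), tool x outward"""
    th=PY+np.pi+rel
    return [*(A+r*np.array([np.cos(th),np.sin(th)])),z],[np.pi,0,(th+np.pi)%(2*np.pi)-np.pi]
E
python3 - <<'E'
from h import *
arm.move_pose(*pose(0,.115,.28)); arm.hold(.2)
c=camera_info("wrist");p,d=get_image("wrist");W=cloud(d,c)
np.savez("pics/w1.npz",p=p,d=d,R=c["R"],t=c["t"]);cv2.imwrite("pics/w1.png",p[...,::-1])
m=(d>0)&(abs(W[...,2]-.177)<.004)&(np.hypot(W[...,0]-A[0],W[...,1]-A[1])<.055)
q=W[m];print(len(q),q[:,2].mean(),cv2.minEnclosingCircle((q[:,:2]*1000).astype(np.float32)))
m=(d>0)&(abs(W[...,2]-.243)<.006);q=W[m];print("screw",len(q),q.mean(0) if len(q) else 0, cv2.minEnclosingCircle((q[:,:2]*1000).astype(np.float32)))
# notch profile: project ring points at z=.175, r=.041
K,R,t=np.array(c["mtx"]),np.array(c["R"]),np.array(c["t"])
a=np.radians(np.arange(0,360,5));h=[]
for x in a:
    X=np.array([*(A+.041*np.array([np.cos(x),np.sin(x)])),.177]);u=K@(R@X+t);u=(u/u[2]).round().astype(int)
    h.append((int(np.degrees(x)),*u[:2],int(p[u[1],u[0]].mean()) if 0<=u[1]<384 and 0<=u[0]<512 else -1, round(float(W[u[1],u[0],2]),3)if 0<=u[1]<384 and 0<=u[0]<512 else -1))
print(h);print(sensors.get_obs()["time"])
E
```

```text
2428 0.17711290994722614 ((636.9840698242188, -60.08396911621094), 45.67976379394531)
screw 0 0 ((0.0, 0.0), 0.0)
[(0, np.int64(265), np.int64(333), 40, 0.347), (5, np.int64(268), np.int64(332), 40, 0.345), (10, np.int64(271), np.int64(331), 43, 0.345), (14, np.int64(274), np.int64(330), 41, 0.346), (20, np.int64(277), np.int64(329), 43, 0.345), (25, np.int64(280), np.int64(327), 40, 0.344), (29, np.int64(282), np.int64(325), 40, 0.409), (35, np.int64(285), np.int64(323), 40, 0.341), (40, np.int64(287), np.int64(321), 41, 0.341), (45, np.int64(289), np.int64(318), 48, 0.339), (50, np.int64(290), np.int64(316), 80, -0.0), (55, np.int64(292), np.int64(313), 106, -0.0), (59, np.int64(293), np.int64(310), 226, 0.172), (65, np.int64(294), np.int64(307), 233, 0.173), (70, np.int64(294), np.int64(305), 221, 0.173), (75, np.int64(294), np.int64(302), 215, 0.172), (80, np.int64(294), np.int64(299), 161, 0.173), (85, np.int64(294), np.int64(296), 126, 0.172), (90, np.int64(293), np.int64(293), 112, 0.166), (95, np.int64(292), np.int64(290), 112, 0.16), (100, np.int64(291), np.int64(287), 90, 0
[... 1788 characters left out ...]
nt64(319), 48, 0.341), (290, np.int64(223), np.int64(322), 43, 0.341), (295, np.int64(225), np.int64(324), 40, 0.342), (300, np.int64(228), np.int64(326), 41, 0.343), (305, np.int64(230), np.int64(328), 35, 0.344), (310, np.int64(233), np.int64(329), 41, 0.344), (315, np.int64(236), np.int64(331), 37, 0.346), (320, np.int64(239), np.int64(332), 39, 0.346), (325, np.int64(242), np.int64(333), 43, 0.347), (330, np.int64(245), np.int64(334), 42, 0.346), (335, np.int64(249), np.int64(334), 39, 0.347), (340, np.int64(252), np.int64(335), 43, 0.347), (345, np.int64(255), np.int64(335), 37, 0.347), (350, np.int64(259), np.int64(334), 41, 0.346), (355, np.int64(262), np.int64(334), 46, 0.347)]
2.625
```

View pics/w1.png

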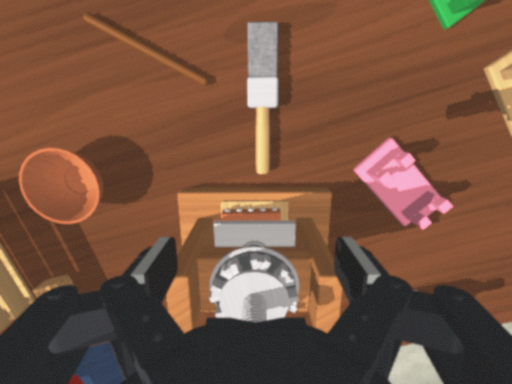

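The wrist view shows the collar at (255,290), front edge up, with dark notches at its rim near (250,267), (273,271), (292,290) and (222,281). I'll get the notch phase from the 3D points.

```bash
python3 - <<'E'
from h import *
from scipy.optimize import least_squares
z=np.load("pics/w1.npz");p,d=z["p"],z["d"];c=dict(camera_info("wrist"),R=z["R"],t=z["t"]);W=cloud(d,c)
g=p.astype(float).mean(-1)
# supersampled ring at z=.177 using dark threshold and depth; candidate centres
q=W[(d>0)&(abs(W[...,2]-.177)<.006)&(np.hypot(W[...,0]-A[0],W[...,1]-A[1])<.06)]
r=np.hypot(*(q[:,:2]-[.637,-.0601]).T);an=np.arctan2(*(q[:,:2]-[.637,-.0601]).T[::-1])
# outer rim circle: outermost point per 5deg bin
E=[]
for b in np.arange(80,285,4):
    s=(np.degrees(an)%360//4*4==b//4*4)
    if s.any(): i=np.where(s)[0][r[s].argmax()];E.append(q[i,:2])
E=np.array(E)
f=least_squares(lambda x:np.hypot(*(E-x[:2]).T)-x[2],[.637,-.06,.046],loss="soft_l1",f_scale=.001);print("rim fit",f.x)
for C in ([.6387,-.0604],f.x[:2],[.637,-.0601]):
    w=W[...,:2]-C;rr=np.hypot(w[...,0],w[...,1]);aa=np.arctan2(w[...,1],w[...,0])
    t=(d>0)&(rr>.037)&(rr<.0455)&(W[...,2]>.172)&(W[...,2]<.183)
    n,_=np.histogram(np.degrees(aa[t])%360,np.arange(80,290,3));print(C,"phase deg(land->notch)",(np.degrees(np.angle(np.exp(8j*aa[t]).mean()))/8+22.5)%45,abs(np.exp(8j*aa[t]).mean()));print(dict(zip(range(80,290,3),n.tolist())))
Q=W[(d>0)&(abs(W[...,2]-.185)<.004)&(np.hypot(W[...,0]-A[0],W[...,1]-A[1])<.14)];print(len(Q),Q.mean(0))
# press base from wrist
Q=W[(d>0)&(abs(W[...,2]-.03)<.004)&(np.hypot(W[...,0]-A[0],W[...,1]-A[1])<.16)];print(len(Q),Q[:,2].mean())
L=np.array([np.cos(PY),np.sin(PY)]);N=np.array([-L[1],L[0]]);s=(Q[:,:2]-A)@L;u=(Q[:,:2]-A)@N
print("front edge x",np.percentile(s,[0,1]),"y",np.percentile(u,[0,1,99,100]))
fr=[(k,s[abs(u-k)<.006].min()) for k in(-.1,-.05,0,.05,.1)];print(fr)
E
```

```text
rim fit [ 0.63793932 -0.06111294  0.04455377]
[0.6387, -0.0604] phase deg(land->notch) 42.46064341506151 0.5448641855880325
{80: 0, 83: 0, 86: 0, 89: 0, 92: 0, 95: 0, 98: 7, 101: 13, 104: 14, 107: 7, 110: 8, 113: 11, 116: 9, 119: 12, 122: 6, 125: 0, 128: 0, 131: 0, 134: 0, 137: 0, 140: 0, 143: 5, 146: 10, 149: 12, 152: 9, 155: 16, 158: 11, 161: 13, 164: 12, 167: 7, 170: 0, 173: 0, 176: 0, 179: 0, 182: 0, 185: 0, 188: 9, 191: 10, 194: 11, 197: 10, 200: 7, 203: 10, 206: 13, 209: 12, 212: 1, 215: 0, 218: 0, 221: 0, 224: 0, 227: 0, 230: 3, 233: 8, 236: 13, 239: 10, 242: 12, 245: 7, 248: 9, 251: 11, 254: 7, 257: 1, 260: 0, 263: 0, 266: 0, 269: 0, 272: 0, 275: 3, 278: 6, 281: 9, 284: 8}
[ 0.63793932 -0.06111294] phase deg(land->notch) 41.791964678485655 0.5573238265310249
{80: 0, 83: 0, 86: 0, 89: 0, 92: 0, 95: 1, 98: 11, 101: 10, 104: 12, 107: 10, 110: 9, 113: 11, 116: 8, 119: 11, 122: 2, 125: 0, 128: 0, 131: 0, 134: 0, 137: 0, 140: 1, 143: 9, 146: 11, 149: 9, 152: 15, 155: 14, 158: 11, 161: 12, 164: 11, 167: 3, 170: 0, 173: 0, 176: 0, 179: 0, 182: 0, 185: 1, 188: 11, 191: 13, 194: 10, 19
[... 552 characters left out ...]
4: 15, 167: 7, 170: 0, 173: 0, 176: 0, 179: 0, 182: 0, 185: 0, 188: 8, 191: 11, 194: 9, 197: 10, 200: 6, 203: 6, 206: 10, 209: 8, 212: 10, 215: 0, 218: 0, 221: 0, 224: 0, 227: 0, 230: 0, 233: 9, 236: 6, 239: 14, 242: 10, 245: 10, 248: 4, 251: 9, 254: 8, 257: 9, 260: 0, 263: 0, 266: 0, 269: 0, 272: 0, 275: 0, 278: 4, 281: 6, 284: 8}
2522 [ 0.6329344  -0.05551578  0.18515351]
3492 0.03037156738504916
front edge x [-0.07602766 -0.07512774] y [-0.11565236 -0.11382946  0.11282548  0.11443838]
[(-0.1, np.float64(-0.07494356562153327)), (-0.05, np.float64(-0.07509506515862811)), (0, np.float64(-0.07538190881426024)), (0.05, np.float64(-0.07539328418040661)), (0.1, np.float64(-0.07602766011420731))]
```

```bash
sed -i 's/^A=.*;/A=np.array([.6385,-.0605]);/' h.py; python3 - <<'E'
from h import *
z=np.load("pics/w1.npz");p,d=z["p"],z["d"];W=cloud(d,dict(camera_info("wrist"),R=z["R"],t=z["t"]))
print("col 255 rows:",[(v,*W[v,255].round(4).tolist()) for v in range(196,252,3)])
arm.move_pose([.5465,.3685,.20],[np.pi,0,np.radians(-159.8)]);arm.hold(.2)
c=camera_info("wrist");p,d=get_image("wrist");W=cloud(d,c);cv2.imwrite("pics/w2.png",p[...,::-1])
np.savez("pics/w2.npz",p=p,d=d,R=c["R"],t=c["t"])
m=(d>0)&(W[...,2]>.049)&(W[...,2]<.0545)&(np.hypot(W[...,0]-.5465,W[...,1]-.3685)<.11)
n,l=cv2.connectedComponents(m.astype(np.uint8));k=max(range(1,n),key=lambda i:(l==i).sum());q=W[l==k]
vx,vy,x0,y0=cv2.fitLine(q[:,:2].astype(np.float32),cv2.DIST_HUBER,0,.01,.01).ravel();s=(q[:,:2]-[x0,y0])@[vx,vy]
print(len(q),"bar ang",np.degrees(np.arctan2(vy,vx)),"ends",s.min(),s.max(),"mid",np.array([x0,y0])+(s.min()+s.max())/2*np.array([vx,vy]),"ztop",np.percentile(q[:,2],95), cv2.minAreaRect((q[:,:2]*1000).astype(np.float32)))
Q=W[(d>0)&(W[...,2]>.0555)&(W[...,2]<.063)&(np.hypot(W[...,0]-.5465,W[...,1]-.3685)<.09)];print("blocks",len(Q),cv2.minAreaRect((Q[:,:2]*1000).astype(np.float32)))
print(sensors.get_obs()["time"])
E
```

```text
col 255 rows: [(196, 0.5722, -0.0406, 0.0305), (199, 0.5769, -0.042, 0.0299), (202, 0.5798, -0.0428, 0.035), (205, 0.584, -0.044, 0.0358), (208, 0.5885, -0.0454, 0.0356), (211, 0.5885, -0.0453, 0.0487), (214, 0.5896, -0.0457, 0.0575), (217, 0.5943, -0.047, 0.0565), (220, 0.5988, -0.0483, 0.0563), (223, 0.5958, -0.0474, 0.0747), (226, 0.4605, -0.0079, 0.4091), (229, 0.6028, -0.0495, 0.0779), (232, 0.6073, -0.0508, 0.0774), (235, 0.6118, -0.0521, 0.0768), (238, 0.617, -0.0536, 0.0749), (241, 0.6191, -0.0542, 0.0795), (244, 0.6212, -0.0548, 0.084), (247, 0.591, -0.046, 0.152), (250, 0.5939, -0.0468, 0.1529)]
1613 bar ang 18.594763 ends -0.08060749831870563 0.09604397388563818 mid [0.54571747 0.37045035] ztop 0.05321200818891838 ((545.6990966796875, 370.5140380859375), (176.6544647216797, 11.567452430725098), 18.672727584838867)
blocks 759 ((539.5309448242188, 368.15704345703125), (103.56616973876953, 49.13097381591797), 18.718955993652344)
4.375
```

View pics/w2.png

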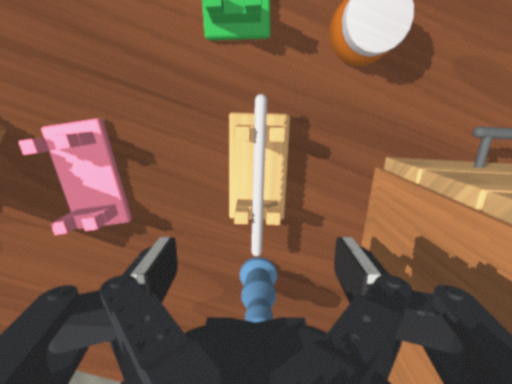

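The plate underside is about 9 mm above the plaque (plate top .0775, plaque top .0565), so roughly 2.3 rad to first touch. The wrist view shows the bar running from (261,98) to (256,250) in the plain wooden rest. The blocks' extent of 104x49 matches, which puts the seat at about (.5395,.368), angle 18.65°. The bar sits 6.6 mm further along. I'll grasp it now.

```bash
cat >> h.py <<'E'
SEAT=np.array([.5395,.3682]); SY=np.radians(18.65)-np.pi
ZT=.1595   # TCP height with bar at hole height
def Mz():
    """moment about collar axis exerted on the tool by outside (N m), assuming moment given at TCP"""
    o=sensors.get_obs();f=np.array(o["force"]);l=np.array(o["tcp_pos"])[:2]-A
    return l[0]*f[1]-l[1]*f[0],o["moment"][2],f,o
E
python3 - <<'E'
from h import *
rot=[np.pi,0,SY]
arm.move_straight([*SEAT,.12],rot,rate=.2)
arm.move_straight([*SEAT,.041],rate=.12)
arm.grip(0.0,100)
o=sensors.get_obs();print(o["grip_width"],o["grasp_force"],o["tcp_pos"],o["force"])
arm.move_straight([*SEAT,.24],rate=.2)
o=sensors.get_obs();print(o["grip_width"],o["grasp_force"],o["tcp_pos"],o["force"],o["moment"])
P,O=pose(np.radians(-30.4),.160,.22)
arm.move_pose(P,O);arm.hold(.2)
c=camera_info("wrist");p,d=get_image("wrist");W=cloud(d,c);cv2.imwrite("pics/w3.png",p[...,::-1]);np.savez("pics/w3.npz",p=p,d=d,R=c["R"],t=c["t"])
o=sensors.get_obs();print(o["time"],o["tcp_pos"],o["eef_rot"],o["joints"].round(2),o["force"],o["moment"])
E
```

```text
0.10271663419633009 97.6199734210968 [0.5396053  0.36821005 0.04127784] [-1.41821032 -0.7976043   5.74114187]
0.10623224023280713 97.49901294708252 [0.53906586 0.36788767 0.23882421] [ 0.25071031 -0.56503305 -2.40264482] [ 0.02458647 -0.02149286 -0.0222702 ]
9.0167 [0.52870056 0.05652213 0.21990113] [-3.14158791e+00 -7.83838869e-05  2.32995483e+00] [-0.48  0.43  0.35  1.89 -0.19  0.86  0.72] [ 0.08489483 -0.34190765 -0.64015254] [ 0.01882902 -0.01663438 -0.03453883]
```

View pics/w3.png

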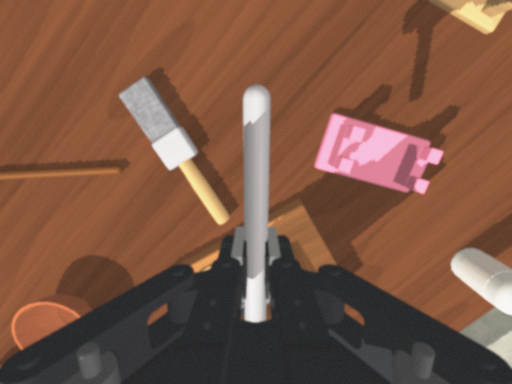

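The bar is held squarely, from (257,90) to (257,320). I'll check its direction and ends from depth, then insert.

```bash
python3 - <<'E'
from h import *
z=np.load("pics/w3.npz");d=z["d"];W=cloud(d,dict(camera_info("wrist"),R=z["R"],t=z["t"]))
th=PY+np.pi+np.radians(-30.4);e=np.array([np.cos(th),np.sin(th)]);n=np.array([-e[1],e[0]])
m=(d>0)&(abs(W[...,2]-.228)<.02);m[:, :235]=0;m[:,278:]=0
q=W[m];s=(q[:,:2]-A)@e;k=(s>.175)|(s<.14);k&=abs((q[:,:2]-A)@n)<.02
q,s=q[k],s[k];u=(q[:,:2]-A)@n
print(len(q),"radial",s.min(),s.max(),"lat fit",np.polyfit(s-.16,u,1),[(round(a,3),q[abs(s-a)<.006][:,2].max().round(4)) for a in(.09,.12,.18,.2,.22,.235) if (abs(s-a)<.006).any()])
rel=np.radians(-30.4)
arm.move_straight(pose(rel,.160,ZT)[0],rate=.1)
arm.hold(.2);print(Mz()[2:3])
r=arm.move_straight(pose(rel,.120,ZT)[0],rate=.05,stop_force=10)
o=sensors.get_obs();print("stopped",r,"r",np.hypot(*(o["tcp_pos"][:2]-A)),o["tcp_pos"],o["force"],o["moment"],o["time"])
E
```

```text
4285 radial 0.12302884465033749 0.24367357284256713 lat fit [-0.00283517 -0.00153631] [(0.12, np.float64(0.2317)), (0.18, np.float64(0.2323)), (0.2, np.float64(0.2326)), (0.22, np.float64(0.233)), (0.235, np.float64(0.2331))]
(array([ 0.59997348,  0.14716308, -1.12238791]),)
stopped False r 0.11973669531124889 [0.55607605 0.02635142 0.15951533] [-0.87662567 -4.20770407 -0.74348713] [-0.63205297  0.0315554  -0.16364943] 10.925
```

```bash
cat >> h.py <<'E'
def swing(a0,a1,step,r=.1197,rate=.06,limit=1.2,settle=.05):
    n=int(np.ceil(abs(a1-a0)/step));out=[]
    for a in np.linspace(a0,a1,n+1)[1:]:
        P,O=pose(np.radians(a),r,ZT);arm.move_straight(P,O,rate=rate)
        v=[]
        for _ in range(3): arm.hold(settle/3);m,mz,f,o=Mz();v.append(m+mz)
        th=np.degrees(np.arctan2(*(o["tcp_pos"][:2]-A)[::-1]))-np.degrees(PY)
        print(f"{a:6.1f} tcp@{(th%360)-180:6.2f} M={np.mean(v):.3f} rF={m:.3f} mz={mz:.3f} F={f.round(1)} w={o['grip_width']:.3f} t={o['time']:.2f}",flush=True)
        out.append((a,np.mean(v)))
        if abs(np.mean(v))>limit: print("LIMIT");break
    return out
E
python3 - <<'E'
from h import *
swing(-30.4,44.6,7.5)
E
```

```text
-22.9 tcp@-23.40 M=-0.186 rF=-0.524 mz=0.324 F=[ 1.4  4.5 -2.3] w=0.107 t=11.38
 -15.4 tcp@-15.86 M=-0.274 rF=-0.677 mz=0.352 F=[-0.1  6.7 -1.4] w=0.106 t=11.84
  -7.9 tcp@ -8.34 M=-0.282 rF=-0.697 mz=0.347 F=[-0.4  6.6 -2.6] w=0.100 t=12.30
  -0.4 tcp@ -0.81 M=-0.281 rF=-0.670 mz=0.444 F=[-2.5  6.6 -1.5] w=0.108 t=12.76
   7.1 tcp@  6.68 M=-0.292 rF=-0.713 mz=0.417 F=[-4.4  6.7 -0.7] w=0.106 t=13.22
  14.6 tcp@ 14.18 M=-0.309 rF=-0.804 mz=0.462 F=[-5.   6.8 -0.9] w=0.103 t=13.68
  22.1 tcp@ 21.68 M=-0.271 rF=-0.711 mz=0.478 F=[-6.2  5.3 -1.2] w=0.100 t=14.13
  29.6 tcp@ 29.16 M=-0.274 rF=-0.813 mz=0.467 F=[-6.8  5.4 -0.2] w=0.105 t=14.59
  37.1 tcp@ 36.62 M=-0.281 rF=-0.781 mz=0.494 F=[-7.5  4.1 -1.5] w=0.105 t=15.05
  44.6 tcp@ 44.10 M=-0.314 rF=-0.936 mz=0.521 F=[-7.8  4.6 -0.6] w=0.104 t=15.51
```

First stroke done: about 75°, free moment residual steady at about 0.28 Nm, so no touch yet. Next I'll withdraw, swing round in front, and measure the notch phase with the top camera.

```bash
python3 - <<'E'
from h import *
P,O=pose(np.radians(44.1),.160,ZT);arm.move_straight(P,rate=.1)
o=sensors.get_obs();print("out",np.hypot(*(o["tcp_pos"][:2]-A)),o["force"])
for a in(0,-47):
    P,O=pose(np.radians(a),.168,ZT);arm.move_straight(P,O,rate=.15)
arm.hold(.15)
p,d=get_image("top");np.savez("pics/t2.npz",p=p,d=d);c=camera_info("top");W=cloud(d,c)
C=A
w=W[...,:2]-C;rr=np.hypot(w[...,0],w[...,1]);aa=np.arctan2(w[...,1],w[...,0])
d0=np.load("pics/top0.npy");
for nm,D in(("start",d0),("now",d)):
    W=cloud(D,c);w=W[...,:2]-C;rr=np.hypot(w[...,0],w[...,1]);aa=np.arctan2(w[...,1],w[...,0])
    t=(D>0)&(rr>.035)&(rr<.046)&(W[...,2]>.170)&(W[...,2]<.185);s=np.exp(8j*aa[t]).mean()
    print(nm,t.sum(),"notch phase",(np.degrees(np.angle(s))/8+22.5)%45,abs(s),np.histogram(np.degrees(aa[t])%360,np.arange(0,361,20))[0])
cv2.imwrite("pics/t2.png",np.hstack([cv2.resize(x[95:180,230:330],(400,340),interpolation=cv2.INTER_CUBIC) for x in(np.load("pics/top0rgb.npy"),p)])[...,::-1])
print(sensors.get_obs()["time"],sensors.get_obs()["force"],sensors.get_obs()["moment"])
E
```

```text
out 0.15936376061597157 [ 1.07999221  0.53397825 -1.10272042]
start 207 notch phase 43.10241881885858 0.44832680897818533 [10  9  8 16  7 20  4 17  7 17 17  9 19  0 21  5 14  7]
now 207 notch phase 21.218744612865684 0.47009529692929614 [10 10 13  3 25  2 19  7 15 12  8 20  5 19  5 16  7 11]
18.275 [ 0.7407093   0.81166104 -1.46836532] [-0.02193732 -0.00518387 -0.03288409]
```

View pics/t2.png

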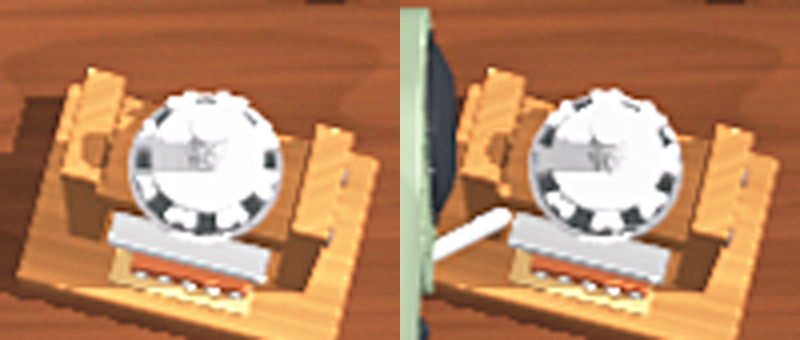

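The right half (now) shows notches moved relative to the left half (start). The bar tip at (508,212) points to the collar near the dark notch at (547,205). I'll refine the phase from the picture profile.

```bash
python3 - <<'E'
from h import *
c=camera_info("top");K,R,t=(np.array(c[k]) for k in("mtx","R","t"))
z=np.load("pics/t2.npz");a=np.arange(0,360,2.)
def prof(p,r=.0425,h=.177,C=A):
    g=p.astype(np.float32).mean(-1);ar=np.radians(a)
    X=np.stack([C[0]+r*np.cos(ar),C[1]+r*np.sin(ar),np.full(len(a),h)],1);u=(X@R.T+t)@K.T;u=u/u[:,2:]
    return cv2.remap(g,u[None,:,0].astype(np.float32),u[None,:,1].astype(np.float32),cv2.INTER_CUBIC)[0]
for r in(.039,.0425):
  for nm,p in(("start",np.load("pics/top0rgb.npy")),("now",z["p"])):
    f=np.minimum(prof(p,r),200);m=(a>60)&(a<300);
    # dark centroid per notch
    dark=200-f;res=[]
    s=(dark[(a>=70)&(a<295)]*np.exp(8j*np.radians(a[(a>=70)&(a<295)]))).sum();print(r,nm,"phase",np.degrees(np.angle(s))/8%45)
    print([int(x) for x in f[(a>=80)&(a<280)]])
W=cloud(z["d"],c);rel=np.radians(-47);th=PY+np.pi+rel;e=np.array([np.cos(th),np.sin(th)]);n=np.array([-e[1],e[0]])
w=W[...,:2]-A;s=w@e;u=w@n;k=(z["d"]>0)&(s>.06)&(s<.13)&(abs(u)<.015)&(abs(W[...,2]-.165)<.012)
print("bar",k.sum(),s[k].min(),np.polyfit(s[k]-.08,u[k],1),W[k][:,2].max())
E
```

```text
0.039 start phase 44.130372044358246
[155, 126, 103, 84, 75, 71, 72, 66, 54, 84, 137, 179, 189, 200, 200, 200, 200, 200, 200, 200, 200, 200, 200, 158, 105, 77, 75, 73, 74, 73, 56, 59, 116, 176, 200, 200, 200, 200, 200, 200, 200, 200, 200, 200, 200, 189, 121, 83, 67, 83, 91, 92, 74, 72, 150, 200, 200, 200, 200, 200, 200, 200, 200, 200, 200, 200, 200, 175, 106, 77, 81, 93, 98, 112, 121, 146, 200, 200, 200, 200, 200, 200, 200, 200, 200, 200, 200, 200, 200, 164, 95, 92, 114, 113, 114, 113, 138, 186, 200, 200]
0.039 now phase 22.109379657506967
[176, 200, 200, 200, 200, 200, 200, 200, 200, 200, 193, 169, 144, 110, 86, 69, 70, 72, 68, 62, 55, 97, 164, 200, 200, 200, 197, 200, 200, 200, 200, 200, 200, 200, 200, 134, 64, 54, 69, 75, 76, 57, 57, 95, 172, 200, 200, 200, 200, 200, 200, 200, 200, 200, 200, 200, 175, 102, 79, 84, 83, 71, 58, 70, 103, 163, 200, 200, 200, 200, 200, 200, 200, 200, 200, 200, 200, 200, 154, 81, 68, 81, 88, 93, 112, 135, 160, 200, 200, 200, 200, 200, 200, 200, 200, 200, 200, 200, 200, 192]
0.0425 start phase 43.694235219846995
[175, 154, 141, 127, 111, 99, 95, 86, 80, 
[... 306 characters left out ...]
6, 157, 200, 200, 200, 200, 200, 200, 200, 200, 200, 200, 200, 200, 200, 145, 70, 38, 58, 64, 75, 86, 120, 161, 200, 200]
0.0425 now phase 21.55213536749361
[200, 200, 198, 185, 186, 187, 188, 192, 197, 200, 197, 168, 137, 119, 95, 80, 73, 77, 72, 53, 87, 193, 200, 200, 200, 200, 200, 200, 200, 200, 200, 200, 200, 200, 200, 150, 89, 77, 80, 85, 83, 74, 60, 128, 200, 200, 200, 200, 200, 200, 200, 200, 200, 200, 200, 200, 197, 112, 63, 66, 78, 76, 72, 63, 110, 196, 200, 200, 200, 200, 200, 200, 200, 200, 200, 200, 200, 200, 159, 54, 46, 67, 69, 68, 68, 89, 122, 186, 200, 200, 200, 200, 200, 200, 200, 200, 200, 200, 200, 200]
bar 94 0.0721932066854885 [0.01682057 0.00010224] 0.17645723322890222
```

Collar turned about 68° so far; the remaining difference is compliance in the grip. Holes are now at rel -52, -7.4 and +37.6. -52° is too near the cheek, so I'll use the -7.4° hole for a short stroke that leaves the next hole at about -35°.

```bash
cat >> h.py <<'E'
def phase():
    p,d=get_image("top");c=camera_info("top");K,R,t=(np.array(c[k]) for k in("mtx","R","t"));a=np.radians(np.arange(70,295,1.))
    g=p.astype(np.float32).mean(-1);r=.0425
    X=np.stack([A[0]+r*np.cos(a),A[1]+r*np.sin(a),np.full(len(a),.177)],1);u=(X@R.T+t)@K.T;u=u/u[:,2:]
    f=np.minimum(cv2.remap(g,u[None,:,0].astype(np.float32),u[None,:,1].astype(np.float32),cv2.INTER_CUBIC)[0],200)
    s=((200-f)*np.exp(8j*a)).sum();ph=np.degrees(np.angle(s))/8%45
    print("dark",[int(x) for x in f[::5]]);return ph
def insert(rel):
    P,O=pose(np.radians(rel),.160,ZT);arm.move_straight(P,O,rate=.15);arm.hold(.1)
    r=arm.move_straight(pose(np.radians(rel),.120,ZT)[0],rate=.06,stop_force=10)
    o=sensors.get_obs();print("insert stopped",r,"r",np.hypot(*(o["tcp_pos"][:2]-A)),o["force"].round(1),o["moment"].round(2),o["time"]);return r
E
python3 - <<'E'
from h import *
arm.grip(0,120)
if not insert(-7.4):
    swing(-7.4,18,8.5)
    P,O=pose(np.radians(17.5),.160,ZT);arm.move_straight(P,rate=.1)
    for a in(-15,-45):
        P,O=pose(np.radians(a),.168,ZT);arm.move_straight(P,O,rate=.15)
    arm.hold(.1);ph=phase();print("phase",ph,"rel holes",[(ph+45*k-163.8) for k in(2,3,4)],sensors.get_obs()["time"])
E
```

```text
insert stopped False r 0.12016805025708918 [-1.2 -0.7 -1.4] [-0.31 -0.   -0.13] 20.3
   1.1 tcp@  0.46 M=-0.298 rF=-0.765 mz=0.448 F=[ 0.9  6.4 -0.7] w=0.099 t=20.79
   9.5 tcp@  8.88 M=-0.403 rF=-0.910 mz=0.480 F=[ 0.2  7.6 -1.8] w=0.097 t=21.28
  18.0 tcp@ 17.33 M=-0.394 rF=-0.908 mz=0.515 F=[-0.2  7.6 -1.5] w=0.097 t=21.77
dark [200, 159, 135, 116, 84, 147, 200, 200, 200, 200, 200, 100, 80, 72, 163, 200, 200, 200, 200, 200, 62, 83, 60, 200, 200, 200, 200, 200, 186, 86, 73, 99, 200, 200, 200, 200, 200, 83, 58, 69, 157, 200, 200, 200, 200]
phase 39.72180204435582 rel holes [np.float64(-34.078197955644185), np.float64(10.921802044355815), np.float64(55.921802044355815)] 23.975
```

```bash
python3 - <<'E'
import re
s=open("h.py").read()
s=s.replace("m,mz,f,o=Mz();v.append(m+mz)","m,mz,f,o=Mz();v.append(m+mz)").replace("        v=[]\n","        m,mz,f,o=Mz();v=[];i0=m+mz\n").replace("M={np.mean(v):.3f}","M={np.mean(v):.3f} M0={i0:.3f}")
open("h.py","w").write(s)
E
python3 - <<'E'
from h import *
if not insert(-34.0):
    swing(-34,2,4,limit=.75)
    ph=phase();print("phase",ph,"rel",ph+180-45-163.8,ph+180-163.8)
E
```

```text
insert stopped False r 0.12013622376076084 [-1.2  0.3 -1.7] [-0.08  0.26 -0.12] 25.2583
 -30.0 tcp@-30.35 M=-0.103 M0=-0.018 rF=-0.375 mz=0.269 F=[ 3.   1.4 -1.8] w=0.100 t=25.60
 -26.0 tcp@-26.63 M=-0.244 M0=-0.296 rF=-0.781 mz=0.494 F=[ 3.3  5.9 -2.1] w=0.101 t=25.94
 -22.0 tcp@-22.70 M=-0.436 M0=-0.330 rF=-0.863 mz=0.495 F=[ 4.3  5.8 -2.4] w=0.098 t=26.28
 -18.0 tcp@-18.68 M=-0.495 M0=-0.390 rF=-1.007 mz=0.452 F=[ 4.   7.4 -2. ] w=0.102 t=26.62
 -14.0 tcp@-14.66 M=-0.437 M0=-0.399 rF=-0.909 mz=0.541 F=[ 3.4  6.8 -2. ] w=0.099 t=26.97
 -10.0 tcp@-10.63 M=-0.344 M0=-0.281 rF=-0.828 mz=0.521 F=[ 2.9  6.3 -2.5] w=0.099 t=27.31
  -6.0 tcp@ -6.54 M=-0.289 M0=-0.437 rF=-0.711 mz=0.446 F=[ 1.6  5.7 -2.3] w=0.095 t=27.65
  -2.0 tcp@ -2.53 M=-0.360 M0=-0.338 rF=-0.769 mz=0.381 F=[ 1.1  6.4 -1.4] w=0.099 t=27.99
   2.0 tcp@  1.48 M=-0.332 M0=-0.337 rF=-0.630 mz=0.434 F=[ 0.4  5.3 -1.6] w=0.094 t=28.33
dark [200, 200, 178, 174, 170, 158, 154, 154, 157, 157, 161, 164, 166, 170, 173, 177, 178, 182, 184, 187, 189, 192, 197, 199, 200, 200, 200, 200, 200, 200, 200, 197, 195, 200, 200, 200, 200, 200, 200, 194, 190, 189, 188, 188, 187]
phase 7.1974146625459365 rel -21.602585337454087 23.397414662545913
```

```bash
sed -i 's/for _ in range(3): arm.hold(settle\/3)/for _ in range(10): arm.hold(settle\/10)/; s/settle=.05/settle=.15/' h.py
python3 - <<'E'
from h import *
swing(2,22,4,limit=.56)
E
```

```text
6.0 tcp@  5.45 M=-0.325 M0=-0.274 rF=-0.748 mz=0.466 F=[-0.3  6.4 -1.5] w=0.098 t=28.84
  10.0 tcp@  9.45 M=-0.334 M0=-0.443 rF=-0.739 mz=0.513 F=[-1.4  6.4 -1.4] w=0.099 t=29.30
  14.0 tcp@ 13.38 M=-0.351 M0=-0.347 rF=-0.851 mz=0.509 F=[-1.4  7.2 -0.8] w=0.100 t=29.76
  18.0 tcp@ 17.32 M=-0.479 M0=-0.444 rF=-0.948 mz=0.525 F=[-3.7  7.8 -1.1] w=0.099 t=30.22
  22.0 tcp@ 21.27 M=-0.479 M0=-0.491 rF=-1.058 mz=0.564 F=[-3.4  8.5 -1.5] w=0.095 t=30.68
```

The moment started rising at about tcp 13°, around 2.2 rad, matching the expected touch. I'll carry on in smaller steps.

```bash
python3 - <<'E'
from h import *
swing(22,29,3.5,limit=.68,settle=.25)
E
```

```text
25.5 tcp@ 24.70 M=-0.549 M0=-0.443 rF=-1.258 mz=0.576 F=[-4.3  9.9 -1.4] w=0.100 t=31.20
  29.0 tcp@ 28.15 M=-0.639 M0=-0.543 rF=-1.192 mz=0.543 F=[-5.6  9.  -1. ] w=0.093 t=31.73
```

```bash
python3 - <<'E'
from h import *
arm.hold(.2)
P,O=pose(np.radians(28.1),.160,ZT);arm.move_straight(P,rate=.1)
for a in(-10,-47):
    P,O=pose(np.radians(a),.168,ZT);arm.move_straight(P,O,rate=.15)
arm.hold(.1);ph=phase();print("phase",ph,"rel",[ph+45*k-163.8 for k in(2,3,4)],sensors.get_obs()["time"])
p,d=get_image("top");W=cloud(d,camera_info("top"))
e=np.array([np.cos(PY+np.pi),np.sin(PY+np.pi)]);n=np.array([-e[1],e[0]]);w=W[...,:2]-A
for D,nm in((np.load("pics/top0.npy"),"start"),(d,"now")):
    W=cloud(D,camera_info("top"));w=W[...,:2]-A;s=w@e;u=w@n
    k=(D>0)&(s>.03)&(s<.055)&(abs(u)<.04)&(W[...,2]>.062)&(W[...,2]<.09);k2=(D>0)&(s>.045)&(s<.056)&(abs(u)<.04)&(W[...,2]>.045)&(W[...,2]<.062)
    print(nm,"plate top z",k.sum(),np.median(W[k][:,2]),"plaque",k2.sum(),np.median(W[k2][:,2]))
E
```

```text
dark [200, 200, 200, 167, 116, 88, 73, 171, 200, 200, 200, 200, 200, 81, 81, 67, 200, 200, 200, 200, 200, 181, 57, 81, 90, 200, 200, 200, 200, 200, 98, 75, 77, 149, 200, 200, 200, 200, 200, 23, 73, 108, 200, 200, 200]
phase 3.2001268622744803 rel [np.float64(-70.59987313772552), np.float64(-25.599873137725524), np.float64(19.400126862274476)] 34.35
start plate top z 171 0.07671336123062639 plaque 97 0.05551514890901349
now plate top z 156 0.06854472213702723 plaque 97 0.05523458594937406
```

The collar has turned about 2.42 rad: hole phase, moment (+0.3 Nm) and plate drop all point to 60–90 N. Now I'll lay the bar back.

```bash
python3 - <<'E'
from h import *
o=sensors.get_obs();P=o["tcp_pos"]
arm.move_straight([P[0],P[1],.22],rate=.15)
arm.move_pose([*SEAT,.14],[np.pi,0,SY]);arm.hold(.2)
c=camera_info("wrist");p,d=get_image("wrist");W=cloud(d,c);cv2.imwrite("pics/w4.png",p[...,::-1])
e=np.array([np.cos(SY),np.sin(SY)]);n=np.array([-e[1],e[0]]);w=W[...,:2]-SEAT;s=w@e;u=w@n
k=(d>0)&(s>.025)&(s<.1)&(abs(u)<.02)&(W[...,2]>.125)&(W[...,2]<.17)
print("bar",k.sum(),s[k].max(),"lat",np.polyfit(s[k],u[k],1),"z",np.polyfit(s[k],W[k][:,2],1),sensors.get_obs()["tcp_pos"],sensors.get_obs()["time"])
E
```

```text
bar 3246 0.08231728305100934 lat [0.00423953 0.00122039] z [-0.004203    0.15044509] [0.53998182 0.36746979 0.14032237] 36.325
```

View pics/w4.png

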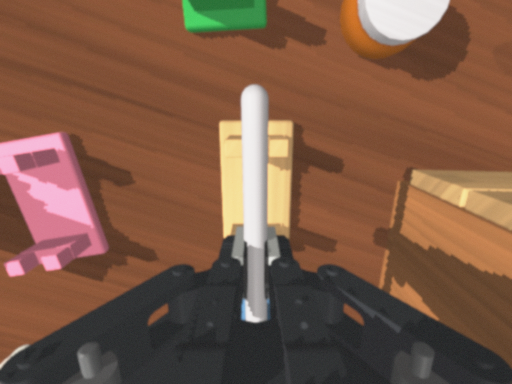

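The bar, from (255,90) to (255,315), is straight over the wooden rest at (257,180) and level. Outer end is at 82 mm, so its middle is about 8 mm off the seat, which is fine. I'll lower and release it.

```bash
python3 - <<'E'
from h import *
print(arm.move_straight([*SEAT,.07],rate=.15))
print(arm.move_straight([*SEAT,.0415],rate=.05,stop_force=12),sensors.get_obs()["tcp_pos"])
arm.grip(.5);arm.hold(.2);arm.grip(.8)
arm.move_straight([*SEAT,.20],rate=.12);arm.hold(.3)
c=camera_info("wrist");p,d=get_image("wrist");W=cloud(d,c);cv2.imwrite("pics/w5.png",p[...,::-1])
e=np.array([np.cos(SY),np.sin(SY)]);n=np.array([-e[1],e[0]]);w=W[...,:2]-SEAT;s=w@e;u=w@n
k=(d>0)&(abs(s)<.12)&(abs(u)<.012)&(W[...,2]>.047)&(W[...,2]<.056)
print("bar",k.sum(),s[k].min(),s[k].max(),"lat",np.polyfit(s[k],u[k],1),"z",np.polyfit(s[k],W[k][:,2],1),sensors.get_obs()["time"],sensors.get_obs()["force"])
p,d=get_image("top");W=cloud(d,camera_info("top"));e=np.array([np.cos(PY+np.pi),np.sin(PY+np.pi)]);n=np.array([-e[1],e[0]])
w=W[...,:2]-A;s=w@e;u=w@n;k=(d>0)&(s>.03)&(s<.055)&(abs(u)<.04)&(W[...,2]>.062)&(W[...,2]<.09);print("plate z",np.median(W[k][:,2]),"phase",phase())
E
```

```text
False
True [0.53907418 0.36795196 0.04122108]
bar 1750 -0.09435417715120936 0.08256992210726583 lat [-2.44779258e-04 -8.06001182e-05] z [-0.00166351  0.05129085] 40.3333 [0.23003086 1.03989676 1.17355281]
dark [200, 200, 200, 173, 123, 92, 78, 176, 200, 200, 200, 200, 200, 87, 84, 71, 200, 200, 200, 200, 200, 189, 59, 82, 96, 200, 200, 200, 200, 200, 106, 78, 81, 156, 200, 200, 200, 200, 200, 27, 77, 114, 200, 200, 200]
plate z 0.06888177677791886 phase 3.2030359630979257
```

View pics/w5.png

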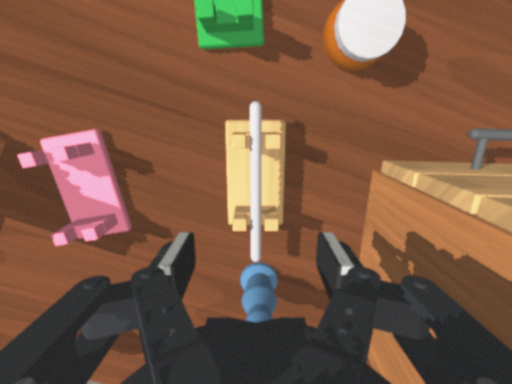

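The bar, from (256,103) to (256,258), lies in both notches. It is level with its top at 51 mm, 6 mm off the seat and aligned. The collar hasn't moved, so I'm handing in.

```bash
python3 -c "
from rig import *
print(finish_job())"
```

```text
the job is handed in; nothing more can be done
None
```

Job handed in at about 40 s of the 72 s: the collar was turned about 2.4 rad with the bar in three strokes, the plate grips the plaque at an estimated 60–90 N (inferred, not measured directly), and the bar lies level in both notches of its rest, about 6 mm off the seat.

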